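# Pack the sprinkle jars in the stepped carrier

### The arm

A 7-joint arm with a two-finger parallel gripper is mounted at the origin on a cart in front of the work surface, level with it; the furniture and walls round the work are solid. World frame = base frame: x ahead of the robot, y to its left, z up, the work surface at z = 0. Lengths are in m, angles in rad, forces in N, time in s.
With the tool pointing down it reaches from about 0.425 to 1.025 m from the base axis. Payload 9.4 kg.
Tool frame: the origin (TCP) lies midway between the tips of the shut fingers; the grasp point (between the pads) lies 19 mm behind it; z points along the fingers, y is the line along which they close (so a half turn about z gives the same grasp; the last joint's range is limited). The gripper opens to 93 mm and grips with 3 to 60 N. Pads are 15 mm wide; open, the fingers measure 128 mm over their backs; the gripper's body (75 mm by 188 mm) begins 65 mm behind the grasp point.
Start: joints at [-1.323, 0.599, -0.003, 1.599, 0.002, 0.943, -0.08], TCP at [0.231, 0.687, 0.219] pointing down, gripper open.
Joint ranges: [-2.57, 2.57], [-0.35, 1.97], [-1.29, 1.29], [0.11, 2.56], [-1.05, 4.19], [0.11, 1.86], [-2.63, 2.63]. Speed limits (rad/s): [2.22, 2.22, 3.01, 3.01, 3.14, 3.14, 3.14].

### API

Orientations are given as a 3x3 rotation matrix whose columns are the frame's x, y, z axes.
In Python, from workcell import r gives the robot as it stands.
- The arm moves only by the tool move_arm, never from a script. Its argument "deltas" is text: rows parted by semicolons, each of 7 numbers parted by spaces: the finger opening in m, from 0 to 0.093, then the shift along the tool's x, y, z in m, then the turn, a rotation vector about the tool's x, y, z in degrees. A call has 1 to 20 rows; each row shifts and turns the commanded pose from where the row before left it, along the tool's axes as they then stand; what a row does not reach is not made up. A row lasts 1/12 s, in which the tool goes at most 41.7 mm and 7.16 degrees, less where a joint would pass 70% of its speed; a pose out of reach is approached as far as the arm can. A call is refused whole if a number of a shift passes 0.0417 or a number of a turn 7.16, either way. A call with a gripper value outside its range is refused whole. The fingers move at their own pace and stop on an object; the grip force is fixed at half the most. Time passes only in rows, so rows that do not move let the fingers close. It gives the time, the measured TCP pose, the force, the opening and the grip force at its end, in the units of the state.
- r.sense(): the state, without advancing time (a new reading comes with each control period).
- r.snapshot(name): name is "scene" or "top" or "wrist"; returns the picture (420x560x3 uint8, blue, green, red); there is no depth.
- r.camera_info(name): a dict with "fov_y" (degrees; the focal length in pixels is half the picture's height over the tangent of half this angle, whatever the lens; pixels are square), "cx", "cy" (the principal point, pixels), "cam_to_world" (4x4, takes a point from camera to world coordinates). Camera axes: x right, y down, z forward; pixel columns grow to the right and rows downward; lengths in m; the calibration is good to about 2 mm. A picture is of the moment at which its call begins: read the wrist's pose just before it. camera_info takes no time and is no camera call; for the wrist camera it gives the pose at the moment of the call.
- r.finish_job(): hands the job in; it is judged then, once.
The state is a dict: "t": time; "joint_pos": joint angles; "dq": joint speeds; "joint_torque": joint torques, N m; "position": TCP position; "eef_rot": TCP orientation; "force": force on the tool from outside, world axes, zero at the start; "torque": the same for the moment, N m; "width": finger opening in m; "finger_force": force on a finger pad.
Only numpy, scipy, OpenCV 4.12 (cv2) and the standard library are available. Lean on these libraries where they do the work, as an engineer would, in place of code of your own. Each camera call takes 0.05 s, during which the arm holds its last target. There are 200 camera calls.

### The job

Pack the four sprinkle jars from the open middle of the table upright into the stepped carrier in order of height, from the shortest on the highest step to the tallest on the lowest, each centred on the rubber pad of its step, so that all the lids come level. Then lay the steel keeper strap flat along the row on top of the lids, in the notches of the end boards and with its turned-down ends outside them, so that the jars are ready for carrying.

Things in the scene. Friction and masses are not known exactly. Their poses are not given: they have to be found in the camera images.
- jar_short: Clear sprinkle jar with a ribbed blue lid, 60 mm tall, 45 mm across (lid as wide as the body), about 0.09 kg; the shortest of the four. Origin: centre of its underside; z up. Round, so its yaw does not matter. Grip body or lid from above.
- jar_low: Clear sprinkle jar with a ribbed black lid, 75 mm tall, 49 mm across (lid as wide as the body), about 0.09 kg; the second shortest of the four. Origin: centre of its underside; z up. Round, so its yaw does not matter. Grip body or lid from above.
- jar_high: Clear sprinkle jar with a ribbed white lid, 82 mm tall, 53 mm across (lid as wide as the body), about 0.09 kg; the second tallest of the four. Origin: centre of its underside; z up. Round, so its yaw does not matter. Grip body or lid from above.
- jar_tall: Clear sprinkle jar with a ribbed yellow lid, 90 mm tall, 57 mm across (lid as wide as the body), about 0.09 kg; the tallest of the four. Origin: centre of its underside; z up. Round, so its yaw does not matter. Grip body or lid from above.
- strap: Keeper strap: flat steel strip 322 long (y), 34 wide (x), 4 mm thick; ends turned down 12 mm below its underside, 314 mm clear between them. Dark wooden grip on its middle: 90 mm along y, 18 mm across x, 14 to 32 mm above the underside. 0.25 kg. Origin: middle of the flat's underside, 12 mm above the table at the start; z up. Same either way round.
- carrier: Fixed wooden carrier at any yaw, 292 mm along y (the row), 92 mm along x; steps fall from +y to -y. End boards 8 mm thick, 96 mm high, with ears to 120 mm that leave a notch 52 mm wide. Steel side rails, tops at 53 mm, 76 mm clear between. Rightly filled, all lids are 106 mm above the table. Origin: centre of its underside on the table; the strap goes straight above it.
- step_1: Highest step of the carrier, for the jar 60 mm tall: top face 46 mm above the table, 84 mm across the row and 63 mm along it, with a round dark rubber pad 49 mm wide at its middle. Origin: middle of its top face; same axes as the carrier. In the carrier's frame it lies at y = 106.5 mm.
- step_2: Second highest step of the carrier, for the jar 75 mm tall: top face 31 mm above the table, 84 mm across the row and 67 mm along it, with a round dark rubber pad 53 mm wide at its middle. Origin: middle of its top face; same axes as the carrier. In the carrier's frame it lies at y = 41.5 mm.
- step_3: Second lowest step of the carrier, for the jar 82 mm tall: top face 24 mm above the table, 84 mm across the row and 71 mm along it, with a round dark rubber pad 57 mm wide at its middle. Origin: middle of its top face; same axes as the carrier. In the carrier's frame it lies at y = -27.5 mm.
- step_4: Lowest step of the carrier, for the jar 90 mm tall: top face 16 mm above the table, 84 mm across the row and 75 mm along it, with a round dark rubber pad 61 mm wide at its middle. Origin: middle of its top face; same axes as the carrier. In the carrier's frame it lies at y = -100.5 mm.
Things that resemble listed ones, but are neither listed nor needed, are in the scene too. What is shaped like the jar_high but green, purple or red is not meant.

How it is judged:
At the end, for the whole second after the job is handed in: Each jar upright on its own step (shortest on the highest, tallest on the lowest), middle within 14 mm of the step's; strap flat on the lids (underside 102 to 110 mm up, tilt under 0.04 rad), middle within 14 mm of the carrier's, along the row within 0.12 rad; all at rest (horizontal distance between jar_short and step_1 below 0.014 m and z of jar_short in the frame of step_1 between -0.004 and 0.004 m and angle between each of jar_short, jar_low, jar_high, jar_tall's own z axis and vertical below 0.08 rad and linear speed of each of jar_short, jar_low, jar_high, jar_tall, strap below 0.02 m/s and horizontal distance between jar_low and step_2 below 0.014 m and z of jar_low in the frame of step_2 between -0.004 and 0.004 m and horizontal distance between jar_high and step_3 below 0.014 m and z of jar_high in the frame of step_3 between -0.004 and 0.004 m and horizontal distance between jar_tall and step_4 below 0.014 m and z of jar_tall in the frame of step_4 between -0.004 and 0.004 m and horizontal distance between strap and carrier below 0.014 m and z of strap in the frame of carrier between 0.102 and 0.11 m and angle between strap's own z axis and vertical below 0.04 rad and angle between the y axis of strap and the y axis of carrier, either way round below 0.12 rad and angular speed of strap below 0.1 rad/s); the robot touches nothing.
It fails at once if a jar is tipped over (angle between any of jar_short, jar_low, jar_high, jar_tall's own z axis and vertical above 0.6 rad).
It also fails if it takes over 136 s, if anything falls off the work surface, if the arm or the gripper's body presses on something with over 40 N, if the wrist force passes 120 N, or if a joint passes its speed limit or range.

## Working session

There is one attempt and no reset: what is moved stays moved. The work goes in short steps, Python scripts to look and compute and a tool call to move; the robot and the scene stay as the last step left them, time stands still between calls to the robot, and variables do not carry over. Pictures are saved under pics/ and viewed, at most 14 in all, crops included, and the job is handed in when it is done.

Besides the shell and the picture viewer there is one more tool, called after "Call:" by a JSON object that holds its "method" and its "body", one argument or row to a line. move_arm: Moves the arm, as the interface text tells. Its arguments: {"type":"object","properties":{"deltas":{"type":"string"}},"required":["deltas"]}

```bash
mkdir -p pics; ls; python3 - <<'E'
from workcell import r
import cv2,numpy as np
np.set_printoptions(precision=4,suppress=True)
for n in("scene","top"):
    cv2.imwrite(f"pics/{n}0.png",r.snapshot(n)); print(n,r.camera_info(n))
print(r.sense())
E
```

```text
pics
scene {'fov_y': 54.35381176911402, 'cx': 277.7899036871627, 'cy': 207.79091690340235, 'cam_to_world': array([[ 0.8111, -0.347 ,  0.4708, -0.01  ],
       [-0.5848, -0.4935,  0.6438, -0.6766],
       [ 0.009 , -0.7975, -0.6032,  0.7837],
       [ 0.    ,  0.    ,  0.    ,  1.    ]])}
top {'fov_y': 57.83648781211271, 'cx': 277.45142830452517, 'cy': 211.2461731885904, 'cam_to_world': array([[-0.0222, -0.9918,  0.1262,  0.4068],
       [-0.9994,  0.0187, -0.0284,  0.1148],
       [ 0.0258, -0.1268, -0.9916,  1.2602],
       [ 0.    ,  0.    ,  0.    ,  1.    ]])}
{'t': 0.1, 'joint_pos': array([-1.3227,  0.6   , -0.0026,  1.6   ,  0.0018,  0.9429, -0.0798]), 'dq': array([-0.0001, -0.0012, -0.0001, -0.002 ,  0.001 , -0.0001, -0.0007]), 'joint_torque': array([  0.0042, -76.6548,   1.502 , -25.2939,  -0.0523,   0.0137,
         0.0001]), 'position': array([0.2312, 0.6867, 0.2179]), 'eef_rot': array([[-0.9477,  0.319 , -0.0003],
       [ 0.319 ,  0.9477, -0.0013],
       [-0.0001, -0.0013, -1.    ]]), 'force': array([ 0.3096, -0.7721,  0.0328]), 'torque': array([ 0.0005, -0.0185,  0.0295]), 'finger_force': 0.0, 'width': 0.09273985870153924}
```

View pics/scene0.png

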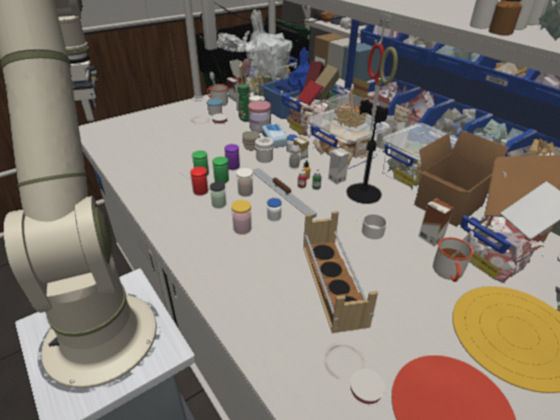

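View pics/top0.png

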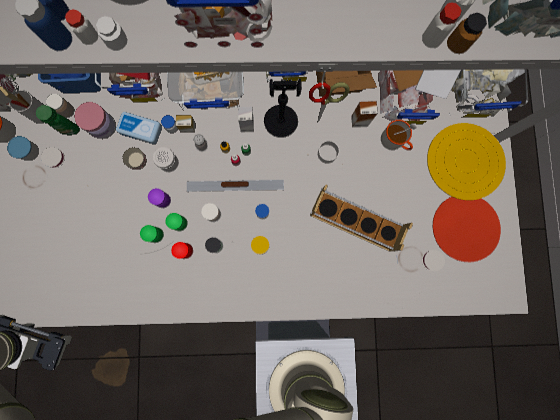

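The lids lie in the top view at white (210,212), blue (262,211), black (213,244), yellow (260,244). The strap is about (235,185) and the carrier about (360,218). I'll enlarge both areas.

```bash
python3 - <<'E'
import cv2
a=cv2.imread('pics/top0.png')
cv2.imwrite('pics/cA.png',cv2.resize(a[165:265,170:300],None,fx=6,fy=6,interpolation=2))
cv2.imwrite('pics/cB.png',cv2.resize(a[175:265,300:420],None,fx=6.5,fy=6.5,interpolation=2))
E
```

```text
(no output)
```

View pics/cA.png

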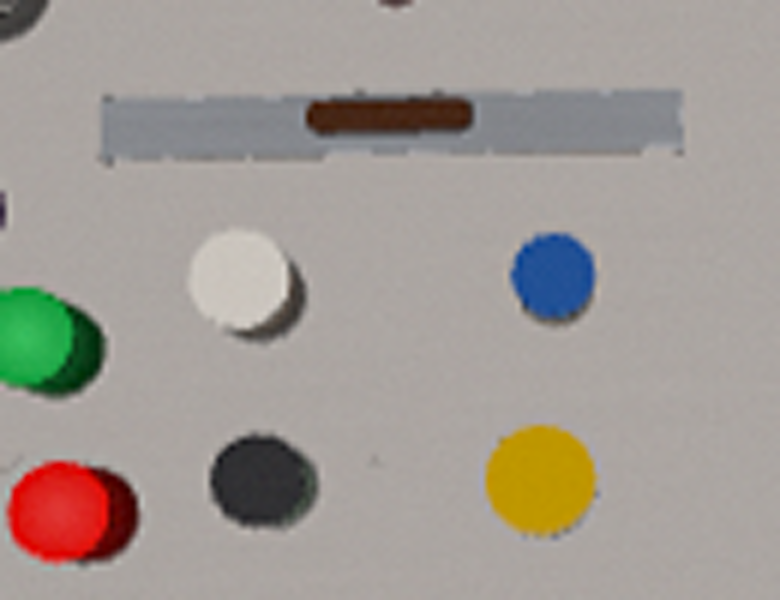

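View pics/cB.png

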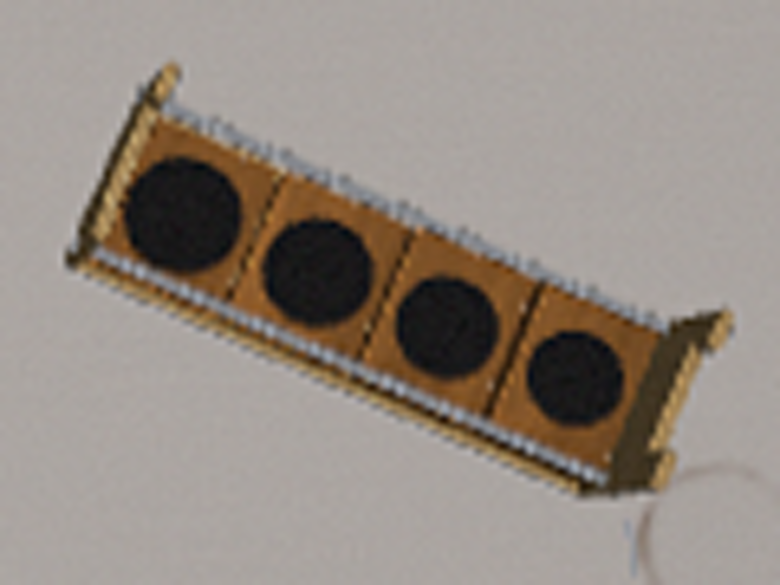

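Crop A (6x): lid centres are white (239,279), blue (553,276), black (258,481), yellow (541,480). The strap's ends are at (103,129) and (683,122), its grip at (389,116). Crop B (6.5x): pads from large (step 4) to small (step 1) are at (184,215), (318,272), (447,327), (576,379).

```bash
cat > h.py <<'E'
import numpy as np
from workcell import r
np.set_printoptions(precision=4,suppress=True)
def ray(n,uv,z,shape=(420,560)):
    c=r.camera_info(n);f=210/np.tan(np.radians(c['fov_y']/2));M=c['cam_to_world']
    d=M[:3,:3]@[(uv[0]-c['cx'])/f,(uv[1]-c['cy'])/f,1];o=M[:3,3]
    return o+d*(z-o[2])/d[2]
E
python3 - <<'E'
from h import *
A=lambda u,v:((u+.5)/6-.5+170,(v+.5)/6-.5+165)
B=lambda u,v:((u+.5)/6.5-.5+300,(v+.5)/6.5-.5+175)
for n,p,z in(("short",(553,276),.06),("low",(258,481),.075),("high",(239,279),.082),("tall",(541,480),.09),("e1",(103,129),.016),("e2",(683,122),.016),("grip",(389,116),.044)): print(n,ray("top",A(*p),z))
P=np.array([ray("top",B(*p),z) for p,z in(((576,379),.046),((447,327),.031),((318,272),.024),((184,215),.016))])
y=np.array([.1065,.0415,-.0275,-.1005])
print(P,np.linalg.norm(np.diff(P[:,:2],axis=0),axis=1),np.diff(y))
# rigid fit p=o+y*d
d=((y-y.mean())[:,None]*(P-P.mean(0)))[:,:2].sum(0); print('scale',np.linalg.norm(d)/((y-y.mean())**2).sum()); d/=np.linalg.norm(d)
o=P[:,:2].mean(0)-y.mean()*d; print('o',o,'d',d,'angle y axis',np.degrees(np.arctan2(d[1],d[0])),'res',P[:,:2]-o-y[:,None]*d)
for k in y: print(o+k*d)
E
```

```text
short [0.5627 0.1303 0.06  ]
low [0.4569 0.284  0.075 ]
high [0.5613 0.2928 0.082 ]
tall [0.4538 0.1378 0.09  ]
e1 [0.6548 0.3774 0.016 ]
e2 [0.6532 0.0573 0.016 ]
grip [0.6537 0.2177 0.044 ]
[[ 0.4844 -0.2753  0.046 ]
 [ 0.5128 -0.2164  0.031 ]
 [ 0.5426 -0.154   0.024 ]
 [ 0.574  -0.0884  0.016 ]] [0.0654 0.0691 0.0728] [-0.065 -0.069 -0.073]
scale 1.001559094745605
o [ 0.5306 -0.179 ] d [-0.4324 -0.9017] angle y axis -115.62158088507616 res [[-0.0002 -0.0003]
 [ 0.0001  0.0001]
 [ 0.0001  0.0002]
 [-0.      0.    ]]
[ 0.4845 -0.2751]
[ 0.5127 -0.2165]
[ 0.5425 -0.1542]
[ 0.5741 -0.0884]
```

Call:
{"method": "move_arm", "body": {
  "deltas": "0.093 0 0 0 0 0 6.93;0.093 0 0 0 0 0 6.93;0.093 0 0 0 0 0 6.93;0.093 0 0 0 0 0 6.93;0.093 0 0 0 0 0 6.93;0.093 0 0 0 0 0 6.93;0.093 0 0 0 0 0 6.93;0.093 0 0 0 0 0 6.93;0.093 0 0 0 0 0 6.93;0.093 0 0 0 0 0 6.93;0.093 0 0 0 0 0 6.93;0.093 0 0 0 0 0 6.93;0.093 0 0 0 0 0 6.93;0.093 0 0 0 0 0 6.93;0.093 0 0 0 0 0 0;0.093 0 0 0 0 0 0"
}}

```text
t: 1.43
position: [0.231, 0.687, 0.2181]
eef_rot: [[0.429, 0.903, 0.0], [0.903, -0.429, -0.001], [-0.001, 0.001, -1.0]]
force: [-0.1, 0.2, 0.6]
width: 0.0929
finger_force: 0.0
```

```bash
cat >> h.py <<'E'
T=dict(short=(.5627,.1303),low=(.4569,.284),high=(.5613,.2928),tall=(.4538,.1378),s1=(.4845,-.2751),s2=(.5127,-.2165),s3=(.5425,-.1542),s4=(.5741,-.0884),strap=(.654,.2174),car=(.5306,-.179))
def to(n,z,yaw=-25.6):
    s=r.sense();R=s['eef_rot']
    d=R.T@(np.r_[T[n],z]-s['position'])
    a=np.degrees(np.arctan2(R[1,1],R[0,1]))
    print(n,'d_tool mm',(d*1e3).round(1),'turn z',round((a-yaw+90)%180-90,2),'tilt',(R[2,:2]*57.3).round(2),'j',s['joint_pos'],'p',s['position'],'t',round(s['t'],1),'w',round(s['width'],4),'F',s['force'])
E
python3 -c "
from h import *
to('high',.21)"
```

```text
high d_tool mm [-214.4  467.4    8.6] turn z 0.21 tilt [-0.05  0.04] j [-1.6058  0.6398  0.4728  1.6203 -0.3365  0.9644 -1.4626] p [0.231  0.687  0.2181] t 1.4 w 0.0929 F [-0.1237  0.2074  0.6123]
```

Call:
{"method": "move_arm", "body": {
  "deltas": "0.093 -0.0134 0.0292 0 0 0 0.2;0.093 -0.0134 0.0292 0 0 0 0;0.093 -0.0134 0.0292 0 0 0 0;0.093 -0.0134 0.0292 0 0 0 0;0.093 -0.0134 0.0292 0 0 0 0;0.093 -0.0134 0.0292 0 0 0 0;0.093 -0.0134 0.0292 0 0 0 0;0.093 -0.0134 0.0292 0 0 0 0;0.093 -0.0134 0.0292 0 0 0 0;0.093 -0.0134 0.0292 0 0 0 0;0.093 -0.0134 0.0292 0 0 0 0;0.093 -0.0134 0.0292 0 0 0 0;0.093 -0.0134 0.0292 0 0 0 0;0.093 -0.0134 0.0292 0 0 0 0;0.093 -0.0134 0.0292 0 0 0 0;0.093 -0.0134 0.0292 0 0 0 0;0.093 0 0 0 0 0 0;0.093 0 0 0 0 0 0;0.093 0 0 0 0 0 0"
}}

```text
t: 3.02
position: [0.5583, 0.291, 0.2185]
eef_rot: [[0.434, 0.901, -0.001], [0.901, -0.434, 0.0], [0.0, -0.001, -1.0]]
force: [-1.1, 0.6, 0.5]
width: 0.0929
finger_force: 0.0
```

```bash
python3 -c "
from h import *
import cv2
to('high',.051)
cv2.imwrite('pics/w1.png',r.snapshot('wrist'))"
```

```text
high d_tool mm [  3.    2.1 167.5] turn z -0.09 tilt [ 0.01 -0.04] j [-0.876   0.5175  0.4603  1.8482 -0.2992  0.8447 -0.7155] p [0.5583 0.291  0.2185] t 3.0 w 0.0929 F [-1.1268  0.5604  0.5401]
```

View pics/w1.png

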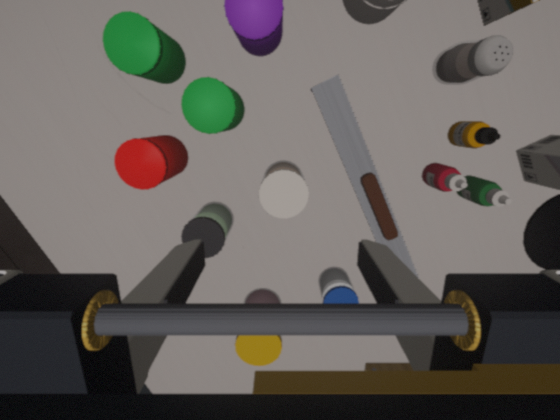

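The wrist view shows the white lid at (284,194) and the black at (204,237). The blue is partly hidden and the way down looks free. I'll check the rays against the top view.

```bash
python3 -c "
from h import *
print(ray('wrist',(284,194),.082),ray('wrist',(204,237),.075),ray('wrist',(378,206),.044))"
```

```text
[0.5635 0.293  0.082 ] [0.4614 0.2854 0.075 ] [0.6541 0.2229 0.044 ]
```

Call:
{"method": "move_arm", "body": {
  "deltas": "0.093 0.003 0.002 0.02 0 0 0;0.093 0 0 0.025 0 0 0;0.093 0 0 0.025 0 0 0;0.093 0 0 0.025 0 0 0;0.093 0 0 0.025 0 0 0;0.093 0 0 0.02 0 0 0;0.093 0 0 0.018 0 0 0;0.093 0 0 0.01 0 0 0;0.093 0 0 0 0 0 0;0.093 0 0 0 0 0 0;0.03 0 0 0 0 0 0;0.03 0 0 0 0 0 0;0.03 0 0 0 0 0 0;0.03 0 0 0 0 0 0;0.03 0 0 0 0 0 0;0.03 0 0 0 0 0 0"
}}

```text
t: 4.4
position: [0.5618, 0.2925, 0.051]
eef_rot: [[0.436, 0.9, 0.0], [0.9, -0.436, 0.0], [0.0, 0.0, -1.0]]
force: [0.4, -0.2, -0.5]
width: 0.0576
finger_force: 0.0
```

Call:
{"method": "move_arm", "body": {
  "deltas": "0.03 0 0 0 0 0 0;0.03 0 0 0 0 0 0;0.03 0 0 0 0 0 0;0.03 0 0 0 0 0 0;0.03 0 0 -0.01 0 0 0;0.03 0 0 -0.02 0 0 0;0.03 0 0 -0.025 0 0 0;0.03 0 0 -0.025 0 0 0;0.03 0 0 -0.025 0 0 0;0.03 0 0 -0.025 0 0 0;0.03 0 0 -0.02 0 0 0;0.03 0 0 -0.01 0 0 0;0.03 0 0 0 0 0 0"
}}

```text
t: 5.48
position: [0.5626, 0.2928, 0.2131]
eef_rot: [[0.436, 0.9, 0.003], [0.9, -0.436, 0.002], [0.003, 0.002, -1.0]]
force: [-0.4, -0.5, -0.4]
width: 0.051
finger_force: 30.0
```

```bash
python3 -c "
from h import *
to('s3',.0765)"
```

```text
s3 d_tool mm [-411.5  176.4  135.6] turn z -0.23 tilt [0.19 0.11] j [-0.8748  0.5283  0.4623  1.8459 -0.3089  0.8346 -0.709 ] p [0.5626 0.2928 0.2131] t 5.5 w 0.051 F [-0.3933 -0.5111 -0.43  ]
```

Call:
{"method": "move_arm", "body": {
  "deltas": "0.03 -0.010 0.0044 0 0 0 -0.2;0.03 -0.02 0.008 0 0 0 0;0.03 -0.025 0.011 0 0 0 0;0.03 -0.025 0.011 0 0 0 0;0.03 -0.025 0.011 0 0 0 0;0.03 -0.025 0.011 0 0 0 0;0.03 -0.025 0.011 0 0 0 0;0.03 -0.025 0.011 0 0 0 0;0.03 -0.025 0.011 0 0 0 0;0.03 -0.025 0.011 0 0 0 0;0.03 -0.025 0.011 0 0 0 0;0.03 -0.025 0.011 0 0 0 0;0.03 -0.025 0.011 0 0 0 0;0.03 -0.025 0.011 0 0 0 0;0.03 -0.025 0.01 0 0 0 0;0.03 -0.025 0.01 0 0 0 0;0.03 -0.02 0.008 0 0 0 0;0.03 -0.012 0.005 0 0 0 0;0.03 0 0 0 0 0 0;0.03 0 0 0 0 0 0"
}}

```text
t: 7.15
position: [0.5426, -0.1558, 0.2097]
eef_rot: [[0.434, 0.901, -0.002], [0.901, -0.434, 0.0], [-0.0, -0.002, -1.0]]
force: [-0.1, 0.3, -0.6]
width: 0.0512
finger_force: 30.0
```

```bash
python3 -c "
from h import *
to('s3',.0765)"
```

```text
s3 d_tool mm [  1.5  -0.5 133.2] turn z -0.1 tilt [-0.02 -0.1 ] j [-0.141   0.449   0.4553  1.9994 -0.282   0.7557  0.0339] p [ 0.5426 -0.1558  0.2097] t 7.2 w 0.0512 F [-0.1336  0.3049 -0.6435]
```

Call:
{"method": "move_arm", "body": {
  "deltas": "0.03 0.0015 -0.0005 0.015 0 0 0;0.03 0 0 0.02 0 0 0;0.03 0 0 0.02 0 0 0;0.03 0 0 0.02 0 0 0;0.03 0 0 0.02 0 0 0;0.03 0 0 0.015 0 0 0;0.03 0 0 0.01 0 0 0;0.03 0 0 0.007 0 0 0;0.03 0 0 0.005 0 0 0;0.03 0 0 0 0 0 0;0.03 0 0 0 0 0 0;0.03 0 0 0 0 0 0"
}}

```text
t: 8.15
position: [0.544, -0.1542, 0.0793]
eef_rot: [[0.433, 0.902, 0.001], [0.902, -0.433, -0.0], [0.0, 0.001, -1.0]]
force: [-0.1, -0.3, -1.4]
width: 0.0511
finger_force: 30.0
```

Call:
{"method": "move_arm", "body": {
  "deltas": "0.03 0 -0.001 0.001 0 0 0;0.03 0 0 0.001 0 0 0;0.03 0 0 0.001 0 0 0;0.03 0 0 0.001 0 0 0;0.03 0 0 0 0 0 0;0.03 0 0 0 0 0 0"
}}

```text
t: 8.65
position: [0.5428, -0.1538, 0.0748]
eef_rot: [[0.433, 0.902, 0.0], [0.902, -0.433, 0.0], [0.0, 0.0, -1.0]]
force: [0.1, 0.3, 1.6]
width: 0.0512
finger_force: 30.0
```

Call:
{"method": "move_arm", "body": {
  "deltas": "0.08 0 0 0 0 0 0;0.093 0 0 0 0 0 0;0.093 0 0 0 0 0 0;0.093 0 0 0 0 0 0;0.093 0 0 0 0 0 0;0.093 0 0 -0.01 0 0 0;0.093 0 0 -0.02 0 0 0;0.093 0 0 -0.03 0 0 0;0.093 0 0 -0.03 0 0 0;0.093 0 0 -0.03 0 0 0;0.093 0 0 -0.02 0 0 0;0.093 0 0 0 0 0 0"
}}

```text
t: 9.65
position: [0.5444, -0.1546, 0.2194]
eef_rot: [[0.433, 0.901, 0.007], [0.901, -0.433, -0.001], [0.002, 0.006, -1.0]]
force: [0.5, 0.4, -0.1]
width: 0.0929
finger_force: 0.0
```

```bash
python3 -c "
from h import *
import cv2
to('tall',.059)
w=r.snapshot('wrist');cv2.imwrite('pics/w2.png',w)"
```

```text
tall d_tool mm [ 224.  -209.3  159.5] turn z -0.06 tilt [0.12 0.36] j [-0.1553  0.4362  0.4697  1.9932 -0.2804  0.7676  0.0311] p [ 0.5444 -0.1546  0.2194] t 9.7 w 0.0929 F [ 0.4829  0.3674 -0.0967]
```

View pics/w2.png

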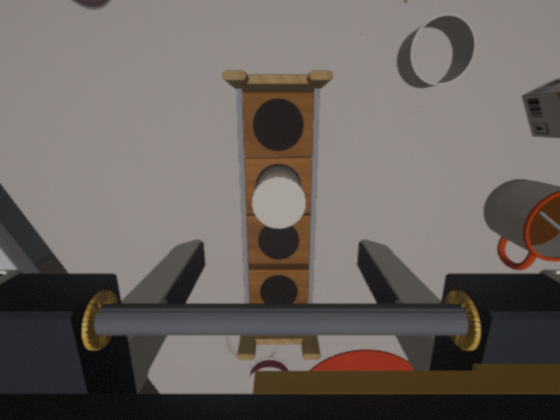

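The white jar stands upright on step 3, with its lid at (278,202) in line with the pads at column 278. The tall jar is next.

Call:
{"method": "move_arm", "body": {
  "deltas": "0.093 0.0224 -0.0209 0 0 0 0;0.093 0.0224 -0.0209 0 0 0 0;0.093 0.0224 -0.0209 0 0 0 0;0.093 0.0224 -0.0209 0 0 0 0;0.093 0.0224 -0.0209 0 0 0 0;0.093 0.0224 -0.0209 0 0 0 0;0.093 0.0224 -0.0209 0 0 0 0;0.093 0.0224 -0.0209 0 0 0 0;0.093 0.0224 -0.0209 0 0 0 0;0.093 0.0224 -0.0209 0 0 0 0;0.093 0 0 0 0 0 0;0.093 0 0 0.015 0 0 0;0.093 0 0 0.025 0 0 0;0.093 0 0 0.025 0 0 0;0.093 0 0 0.025 0 0 0;0.093 0 0 0.025 0 0 0;0.093 0 0 0.02 0 0 0;0.093 0 0 0.015 0 0 0;0.093 0 0 0 0 0 0;0.093 0 0 0 0 0 0"
}}

```text
t: 11.37
position: [0.4505, 0.1378, 0.0639]
eef_rot: [[0.433, 0.901, -0.003], [0.901, -0.433, -0.001], [-0.002, -0.002, -1.0]]
force: [-0.2, -0.9, 0.0]
width: 0.0928
finger_force: 0.0
```

```bash
python3 -c "
from h import *
to('tall',.059)"
```

```text
tall d_tool mm [1.5 3.  4.9] turn z -0.08 tilt [-0.12 -0.1 ] j [-0.581   0.5837  0.2355  2.3079 -0.4585  0.2945 -0.39  ] p [0.4505 0.1378 0.0639] t 11.4 w 0.0928 F [-0.1855 -0.8667  0.0309]
```

Call:
{"method": "move_arm", "body": {
  "deltas": "0.093 0.001 0.002 0.003 0 0 0;0.093 0 0 0 0 0 0;0.03 0 0 0 0 0 0;0.03 0 0 0 0 0 0;0.03 0 0 0 0 0 0;0.03 0 0 0 0 0 0;0.03 0 0 0 0 0 0;0.03 0 0 0 0 0 0;0.03 0 0 0 0 0 0;0.03 0 0 0 0 0 0;0.03 0 0 0 0 0 0"
}}

```text
t: 12.28
position: [0.4535, 0.1387, 0.0617]
eef_rot: [[0.433, 0.902, 0.0], [0.902, -0.433, 0.0], [0.0, 0.0, -1.0]]
force: [0.0, -0.2, 0.4]
width: 0.0555
finger_force: 30.0
```

```bash
python3 -c "
from h import *
to('s4',.0765)"
```

```text
s4 d_tool mm [-152.5  207.   -14.8] turn z -0.04 tilt [0.01 0.01] j [-0.5766  0.589   0.2305  2.3041 -0.4609  0.2893 -0.3871] p [0.4535 0.1387 0.0617] t 12.3 w 0.0555 F [ 0.0041 -0.2396  0.4469]
```

Call:
{"method": "move_arm", "body": {
  "deltas": "0.03 0 0 -0.01 0 0 0;0.03 0 0 -0.02 0 0 0;0.03 0 0 -0.03 0 0 0;0.03 0 0 -0.035 0 0 0;0.03 0 0 -0.03 0 0 0;0.03 0 0 -0.02 0 0 0;0.03 0 0 -0.005 0 0 0;0.03 -0.006 0.008 0 0 0 0;0.03 -0.012 0.016 0 0 0 0;0.03 -0.015 0.0205 0 0 0 0;0.03 -0.015 0.0205 0 0 0 0;0.03 -0.015 0.0205 0 0 0 0;0.03 -0.015 0.0205 0 0 0 0;0.03 -0.015 0.0205 0 0 0 0;0.03 -0.015 0.0205 0 0 0 0;0.03 -0.015 0.0205 0 0 0 0;0.03 -0.015 0.0205 0 0 0 0;0.03 -0.01 0.013 0 0 0 0;0.03 -0.0045 0.006 0 0 0 0;0.03 0 0 0 0 0 0"
}}

```text
t: 13.95
position: [0.5737, -0.0907, 0.21]
eef_rot: [[0.435, 0.9, -0.002], [0.9, -0.435, -0.001], [-0.002, -0.001, -1.0]]
force: [-0.3, -0.8, -1.2]
width: 0.0554
finger_force: 30.0
```

Call:
{"method": "move_arm", "body": {
  "deltas": "0.03 0 0 0 0 0 0;0.03 0 0 0 0 0 0"
}}

```text
t: 14.12
position: [0.5732, -0.0872, 0.2108]
eef_rot: [[0.432, 0.902, -0.002], [0.902, -0.432, 0.001], [-0.0, -0.002, -1.0]]
force: [-0.6, 0.7, -1.1]
width: 0.0556
finger_force: 30.0
```

```bash
python3 -c "
from h import *
to('s4',.0777)"
```

```text
s4 d_tool mm [ -0.7   1.5 133.1] turn z 0.03 tilt [-0.  -0.1] j [-0.2751  0.469   0.4743  1.9658 -0.2997  0.7768 -0.0748] p [ 0.5732 -0.0872  0.2108] t 14.1 w 0.0556 F [-0.5814  0.7323 -1.1287]
```

Call:
{"method": "move_arm", "body": {
  "deltas": "0.03 0 0.001 0.015 0 0 0;0.03 0 0 0.025 0 0 0;0.03 0 0 0.025 0 0 0;0.03 0 0 0.025 0 0 0;0.03 0 0 0.02 0 0 0;0.03 0 0 0.01 0 0 0;0.03 0 0 0.007 0 0 0;0.03 0 0 0.002 0 0 0;0.03 0 0 0 0 0 0;0.03 0 0 0 0 0 0;0.03 0 0 0.001 0 0 0;0.03 0 0 0.001 0 0 0;0.03 0 0 0 0 0 0;0.03 0 0 0 0 0 0"
}}

```text
t: 15.28
position: [0.5751, -0.0888, 0.081]
eef_rot: [[0.432, 0.902, 0.001], [0.902, -0.432, 0.0], [0.0, 0.0, -1.0]]
force: [-0.4, 0.1, -1.5]
width: 0.0552
finger_force: 30.0
```

Call:
{"method": "move_arm", "body": {
  "deltas": "0.03 0 -0.001 0.001 0 0 0;0.03 0 0 0.001 0 0 0;0.03 0 0 0.001 0 0 0;0.03 0 0 0 0 0 0;0.03 0 0 0 0 0 0;0.03 0 0 0 0 0 0"
}}

```text
t: 15.78
position: [0.574, -0.0883, 0.0777]
eef_rot: [[0.432, 0.902, 0.0], [0.902, -0.432, 0.0], [0.0, -0.0, -1.0]]
force: [-0.3, 0.1, 2.9]
width: 0.0554
finger_force: 30.0
```

Call:
{"method": "move_arm", "body": {
  "deltas": "0.08 0 0 0 0 0 0;0.093 0 0 0 0 0 0;0.093 0 0 0 0 0 0;0.093 0 0 0 0 0 0;0.093 0 0 0 0 0 0;0.093 0 0 -0.01 0 0 0;0.093 0 0 -0.02 0 0 0;0.093 0 0 -0.03 0 0 0;0.093 0 0 -0.03 0 0 0;0.093 0 0 -0.03 0 0 0;0.093 0 0 -0.01 0 0 0;0.093 0 0 0 0 0 0"
}}

```text
t: 16.78
position: [0.5754, -0.0886, 0.2108]
eef_rot: [[0.432, 0.902, 0.005], [0.902, -0.432, 0.0], [0.002, 0.005, -1.0]]
force: [0.8, 0.5, -0.3]
width: 0.0929
finger_force: 0.0
```

```bash
python3 -c "
from h import *
to('low',.046)"
```

```text
low d_tool mm [ 284.4 -268.7  164.2] turn z -0.03 tilt [0.13 0.27] j [-0.2771  0.4701  0.4804  1.9661 -0.3064  0.7707 -0.0673] p [ 0.5754 -0.0886  0.2108] t 16.8 w 0.0929 F [ 0.7855  0.5181 -0.3476]
```

Call:
{"method": "move_arm", "body": {
  "deltas": "0.093 0.0238 -0.0222 0 0 0 0;0.093 0.0238 -0.0222 0 0 0 0;0.093 0.0238 -0.0222 0 0 0 0;0.093 0.0238 -0.0222 0 0 0 0;0.093 0.0238 -0.0222 0 0 0 0;0.093 0.0238 -0.0222 0 0 0 0;0.093 0.0238 -0.0222 0 0 0 0;0.093 0.0238 -0.0222 0 0 0 0;0.093 0.0238 -0.0222 0 0 0 0;0.093 0.0238 -0.0222 0 0 0 0;0.093 0.0238 -0.0222 0 0 0 0;0.093 0.0238 -0.0222 0 0 0 0;0.093 0 0 0.01 0 0 0;0.093 0 0 0.025 0 0 0;0.093 0 0 0.03 0 0 0;0.093 0 0 0.03 0 0 0;0.093 0 0 0.03 0 0 0;0.093 0 0 0.025 0 0 0;0.093 0 0 0.01 0 0 0;0.093 0 0 0 0 0 0"
}}

```text
t: 18.45
position: [0.4559, 0.2829, 0.0449]
eef_rot: [[0.433, 0.901, -0.004], [0.901, -0.433, -0.003], [-0.005, -0.002, -1.0]]
force: [-0.3, -0.5, 0.5]
width: 0.0928
finger_force: 0.0
```

```bash
python3 -c "
from h import *
to('low',.046)"
```

```text
low d_tool mm [ 1.4  0.4 -1.1] turn z -0.06 tilt [-0.27 -0.14] j [-0.8513  0.6651  0.2813  2.171  -0.4917  0.3709 -0.6118] p [0.4559 0.2829 0.0449] t 18.4 w 0.0928 F [-0.3009 -0.5184  0.5405]
```

Call:
{"method": "move_arm", "body": {
  "deltas": "0.093 0 0 0 0 0 0;0.03 0 0 0 0 0 0;0.03 0 0 0 0 0 0;0.03 0 0 0 0 0 0;0.03 0 0 0 0 0 0;0.03 0 0 0 0 0 0;0.03 0 0 0 0 0 0;0.03 0 0 0 0 0 0;0.03 0 0 0 0 0 0;0.03 0 0 0 0 0 0;0.03 0 0 0 0 0 0;0.03 0 0 0 0 0 0"
}}

```text
t: 19.45
position: [0.4574, 0.2844, 0.0477]
eef_rot: [[0.433, 0.902, 0.0], [0.902, -0.433, 0.0], [0.0, -0.0, -1.0]]
force: [-0.9, 0.2, 4.0]
width: 0.0473
finger_force: 30.0
```

```bash
python3 -c "
from h import *
to('s2',.0765)"
```

```text
s2 d_tool mm [-427.7  266.5  -28.8] turn z -0.03 tilt [ 0.01 -0.  ] j [-0.8533  0.6603  0.2833  2.1693 -0.4913  0.3721 -0.6122] p [0.4574 0.2844 0.0477] t 19.4 w 0.0473 F [-0.9189  0.2109  3.9667]
```

Call:
{"method": "move_arm", "body": {
  "deltas": "0.03 0 0 -0.01 0 0 0;0.03 0 0 -0.02 0 0 0;0.03 0 0 -0.03 0 0 0;0.03 0 0 -0.035 0 0 0;0.03 0 0 -0.035 0 0 0;0.03 0 0 -0.025 0 0 0;0.03 0 0 -0.01 0 0 0"
}}

```text
t: 20.03
position: [0.4585, 0.2846, 0.2164]
eef_rot: [[0.433, 0.901, 0.003], [0.901, -0.433, 0.003], [0.004, 0.002, -1.0]]
force: [0.7, 0.1, -0.5]
width: 0.0473
finger_force: 30.0
```

Call:
{"method": "move_arm", "body": {
  "deltas": "0.03 -0.01 0.006 0 0 0 0;0.03 -0.02 0.0125 0 0 0 0;0.03 -0.026 0.0162 0 0 0 0;0.03 -0.026 0.0162 0 0 0 0;0.03 -0.026 0.0162 0 0 0 0;0.03 -0.026 0.0162 0 0 0 0;0.03 -0.026 0.0162 0 0 0 0;0.03 -0.026 0.0162 0 0 0 0;0.03 -0.026 0.0162 0 0 0 0;0.03 -0.026 0.0162 0 0 0 0;0.03 -0.026 0.0162 0 0 0 0;0.03 -0.026 0.0162 0 0 0 0;0.03 -0.026 0.0162 0 0 0 0;0.03 -0.026 0.0162 0 0 0 0;0.03 -0.026 0.0162 0 0 0 0;0.03 -0.026 0.0162 0 0 0 0;0.03 -0.02 0.0125 0 0 0 0;0.03 -0.0135 0.0085 0 0 0 0;0.03 0 0 0 0 0 0;0.03 0 0 0 0 0 0"
}}

```text
t: 21.7
position: [0.5109, -0.2172, 0.211]
eef_rot: [[0.435, 0.9, -0.003], [0.9, -0.435, 0.001], [-0.001, -0.003, -1.0]]
force: [1.0, 1.3, -1.9]
width: 0.0471
finger_force: 30.0
```

```bash
python3 -c "
from h import *
to('s2',.0787)"
```

```text
s2 d_tool mm [  1.5   1.7 132.3] turn z -0.18 tilt [-0.04 -0.16] j [-0.0608  0.4449  0.511   2.0195 -0.3111  0.7553  0.1883] p [ 0.5109 -0.2172  0.211 ] t 21.7 w 0.0471 F [ 1.004   1.2631 -1.9326]
```

Call:
{"method": "move_arm", "body": {
  "deltas": "0.03 0 0 0.015 0 0 0;0.03 0 0 0.025 0 0 0;0.03 0 0 0.025 0 0 0;0.03 0 0 0.025 0 0 0;0.03 0 0 0.02 0 0 0;0.03 0 0 0.01 0 0 0;0.03 0 0 0.007 0 0 0;0.03 0 0 0.002 0 0 0;0.03 0 0 0 0 0 0;0.03 0 0 0 0 0 0;0.03 0 0 0 0 0 0"
}}

```text
t: 22.62
position: [0.5131, -0.2164, 0.0846]
eef_rot: [[0.432, 0.902, 0.002], [0.902, -0.432, -0.0], [0.0, 0.002, -1.0]]
force: [-0.5, -0.1, -1.1]
width: 0.0473
finger_force: 30.0
```

```bash
python3 -c "
from h import *
to('s2',.0787)"
```

```text
s2 d_tool mm [-0.3 -0.3  5.9] turn z -0.02 tilt [0.02 0.09] j [ 0.0546  0.6192  0.3591  2.1141 -0.4574  0.4805  0.3153] p [ 0.5131 -0.2164  0.0846] t 22.6 w 0.0473 F [-0.5428 -0.1204 -1.1383]
```

Call:
{"method": "move_arm", "body": {
  "deltas": "0.03 0 0 0.002 0 0 0;0.03 0 0 0.0015 0 0 0;0.03 0 0 0.001 0 0 0;0.03 0 0 0.001 0 0 0;0.03 0 0 0 0 0 0;0.03 0 0 0 0 0 0;0.03 0 0 0 0 0 0"
}}

```text
t: 23.2
position: [0.5127, -0.2163, 0.0787]
eef_rot: [[0.433, 0.902, 0.001], [0.902, -0.433, 0.0], [0.001, 0.0, -1.0]]
force: [-1.5, 1.0, 7.3]
width: 0.0474
finger_force: 30.0
```

Seated (7 N). I'll release it and go for the short jar.

Call:
{"method": "move_arm", "body": {
  "deltas": "0.08 0 0 0 0 0 0;0.093 0 0 0 0 0 0;0.093 0 0 0 0 0 0;0.093 0 0 0 0 0 0;0.093 0 0 0 0 0 0;0.093 0 0 -0.01 0 0 0;0.093 0 0 -0.02 0 0 0;0.093 0 0 -0.03 0 0 0;0.093 0 0 -0.03 0 0 0;0.093 0 0 -0.03 0 0 0;0.093 0 0 -0.01 0 0 0;0.093 0 0 0 0 0 0"
}}

```text
t: 24.2
position: [0.5138, -0.2168, 0.2111]
eef_rot: [[0.433, 0.902, 0.005], [0.902, -0.433, -0.001], [0.001, 0.005, -1.0]]
force: [0.7, 0.5, -0.1]
width: 0.093
finger_force: 0.0
```

```bash
python3 -c "
from h import *
to('short',.031)"
```

```text
short d_tool mm [ 333.9 -106.9  180. ] turn z -0.03 tilt [0.07 0.28] j [-0.0666  0.4456  0.517   2.02   -0.3198  0.7489  0.1971] p [ 0.5138 -0.2168  0.2111] t 24.2 w 0.093 F [ 0.663   0.4513 -0.1012]
```

Call:
{"method": "move_arm", "body": {
  "deltas": "0.093 0.0303 -0.0096 0 0 0 0;0.093 0.0303 -0.0096 0 0 0 0;0.093 0.0303 -0.0096 0 0 0 0;0.093 0.0303 -0.0096 0 0 0 0;0.093 0.0303 -0.0096 0 0 0 0;0.093 0.0303 -0.0096 0 0 0 0;0.093 0.0303 -0.0096 0 0 0 0;0.093 0.0303 -0.0096 0 0 0 0;0.093 0.0303 -0.0096 0 0 0 0;0.093 0.0303 -0.0096 0 0 0 0;0.093 0.0303 -0.0096 0 0 0 0;0.093 0 0 0.01 0 0 0;0.093 0 0 0.025 0 0 0;0.093 0 0 0.03 0 0 0;0.093 0 0 0.03 0 0 0;0.093 0 0 0.03 0 0 0;0.093 0 0 0.028 0 0 0;0.093 0 0 0.015 0 0 0;0.093 0 0 0.01 0 0 0;0.093 0 0 0 0 0 0"
}}

```text
t: 25.87
position: [0.5598, 0.1291, 0.0274]
eef_rot: [[0.433, 0.901, -0.004], [0.901, -0.433, -0.001], [-0.003, -0.003, -1.0]]
force: [-0.4, -0.9, -0.1]
width: 0.0929
finger_force: 0.0
```

```bash
python3 -c "
from h import *
to('short',.031)"
```

```text
short d_tool mm [ 2.3  2.  -3.6] turn z -0.05 tilt [-0.18 -0.18] j [-0.5278  0.723   0.3056  2.0926 -0.5295  0.4047 -0.2487] p [0.5598 0.1291 0.0274] t 25.9 w 0.0929 F [-0.3631 -0.9231 -0.1324]
```

Call:
{"method": "move_arm", "body": {
  "deltas": "0.093 0.001 0.001 -0.001 0 0 0;0.093 0 0 0 0 0 0;0.03 0 0 0 0 0 0;0.03 0 0 0 0 0 0;0.03 0 0 0 0 0 0;0.03 0 0 0 0 0 0;0.03 0 0 0 0 0 0;0.03 0 0 0 0 0 0;0.03 0 0 0 0 0 0;0.03 0 0 0 0 0 0;0.03 0 0 0 0 0 0;0.03 0 0 0 0 0 0;0.03 0 0 0 0 0 0"
}}

```text
t: 26.95
position: [0.5629, 0.1304, 0.0311]
eef_rot: [[0.433, 0.902, 0.0], [0.902, -0.433, -0.0], [-0.0, 0.0, -1.0]]
force: [0.3, 0.0, -0.8]
width: 0.0431
finger_force: 30.0
```

```bash
python3 -c "
from h import *
to('s1',.0765)"
```

```text
s1 d_tool mm [-399.5  104.7  -45.4] turn z -0.03 tilt [-0.  0.] j [-0.5311  0.7184  0.3102  2.0875 -0.5275  0.4106 -0.2511] p [0.5629 0.1304 0.0311] t 26.9 w 0.0431 F [ 0.3006  0.0178 -0.8377]
```

Call:
{"method": "move_arm", "body": {
  "deltas": "0.03 0 0 -0.01 0 0 0;0.03 0 0 -0.02 0 0 0;0.03 0 0 -0.03 0 0 0;0.03 0 0 -0.035 0 0 0;0.03 0 0 -0.035 0 0 0;0.03 0 0 -0.03 0 0 0;0.03 0 0 -0.02 0 0 0"
}}

```text
t: 27.53
position: [0.5633, 0.1301, 0.2148]
eef_rot: [[0.433, 0.901, 0.003], [0.901, -0.433, 0.001], [0.002, 0.002, -1.0]]
force: [1.6, 0.6, -0.5]
width: 0.0434
finger_force: 30.0
```

Call:
{"method": "move_arm", "body": {
  "deltas": "0.03 -0.01 0.0026 0 0 0 0;0.03 -0.02 0.0052 0 0 0 0;0.03 -0.025 0.0065 0 0 0 0;0.03 -0.025 0.0065 0 0 0 0;0.03 -0.025 0.0065 0 0 0 0;0.03 -0.025 0.0065 0 0 0 0;0.03 -0.025 0.0065 0 0 0 0;0.03 -0.025 0.0065 0 0 0 0;0.03 -0.025 0.0065 0 0 0 0;0.03 -0.025 0.0065 0 0 0 0;0.03 -0.025 0.0065 0 0 0 0;0.03 -0.025 0.0065 0 0 0 0;0.03 -0.025 0.0065 0 0 0 0;0.03 -0.025 0.0065 0 0 0 0;0.03 -0.025 0.0065 0 0 0 0;0.03 -0.025 0.0065 0 0 0 0;0.03 -0.012 0.0035 0 0 0 0;0.03 -0.0075 0.0025 0 0 0 0;0.03 0 0 0 0 0 0;0.03 0 0 0 0 0 0"
}}

```text
t: 29.2
position: [0.4845, -0.2742, 0.2108]
eef_rot: [[0.432, 0.902, -0.0], [0.902, -0.432, 0.001], [0.001, -0.001, -1.0]]
force: [-0.2, 0.0, -1.2]
width: 0.0431
finger_force: 30.0
```

```bash
python3 -c "
from h import *
to('s1',.0771)"
```

```text
s1 d_tool mm [ -0.9   0.4 133.7] turn z -0.02 tilt [ 0.03 -0.05] j [ 0.043   0.449   0.5269  2.0183 -0.3245  0.7563  0.3187] p [ 0.4845 -0.2742  0.2108] t 29.2 w 0.0431 F [-0.2408  0.0401 -1.2117]
```

Call:
{"method": "move_arm", "body": {
  "deltas": "0.03 0 0 0.015 0 0 0;0.03 0 0 0.025 0 0 0;0.03 0 0 0.025 0 0 0;0.03 0 0 0.025 0 0 0;0.03 0 0 0.02 0 0 0;0.03 0 0 0.01 0 0 0;0.03 0 0 0.007 0 0 0;0.03 0 0 0.002 0 0 0;0.03 0 0 0 0 0 0;0.03 0 0 0 0 0 0;0.03 0 0 0 0 0 0"
}}

```text
t: 30.12
position: [0.4851, -0.2753, 0.0831]
eef_rot: [[0.432, 0.902, 0.002], [0.902, -0.432, -0.001], [0.0, 0.002, -1.0]]
force: [-0.4, 0.5, -0.6]
width: 0.0432
finger_force: 30.0
```

```bash
python3 -c "
from h import *
to('s1',.0771)"
```

```text
s1 d_tool mm [-0.1 -0.7  6. ] turn z -0.02 tilt [0.01 0.09] j [ 0.1646  0.6243  0.3706  2.1133 -0.475   0.4817  0.4501] p [ 0.4851 -0.2753  0.0831] t 30.1 w 0.0432 F [-0.3697  0.4931 -0.6243]
```

Call:
{"method": "move_arm", "body": {
  "deltas": "0.03 0 0 0.002 0 0 0;0.03 0 0 0.0015 0 0 0;0.03 0 0 0.001 0 0 0;0.03 0 0 0.001 0 0 0;0.03 0 0 0 0 0 0;0.03 0 0 0 0 0 0;0.03 0 0 0 0 0 0"
}}

```text
t: 30.7
position: [0.4847, -0.2752, 0.077]
eef_rot: [[0.433, 0.902, 0.001], [0.902, -0.433, 0.0], [0.0, 0.0, -1.0]]
force: [-1.1, 1.5, 4.7]
width: 0.0433
finger_force: 30.0
```

Call:
{"method": "move_arm", "body": {
  "deltas": "0.08 0 0 0 0 0 0;0.093 0 0 0 0 0 0;0.093 0 0 0 0 0 0;0.093 0 0 0 0 0 0;0.093 0 0 0 0 0 0;0.093 0 0 -0.01 0 0 0;0.093 0 0 -0.02 0 0 0;0.093 0 0 -0.03 0 0 0;0.093 0 0 -0.03 0 0 0;0.093 0 0 -0.03 0 0 0;0.093 0 0 -0.015 0 0 0;0.093 0 0 0 0 0 0"
}}

```text
t: 31.7
position: [0.4858, -0.2762, 0.2156]
eef_rot: [[0.433, 0.901, 0.005], [0.901, -0.433, -0.002], [0.001, 0.006, -1.0]]
force: [1.3, 0.9, 0.3]
width: 0.093
finger_force: 0.0
```

```bash
python3 -c "
from h import *
to('strap',.020,-0.3)"
```

```text
strap d_tool mm [517.6 -63.2 195.6] turn z -25.35 tilt [0.03 0.33] j [ 0.036   0.4441  0.5392  2.0142 -0.3272  0.761   0.3233] p [ 0.4858 -0.2762  0.2156] t 31.7 w 0.093 F [1.341  0.9252 0.3137]
```

Call:
{"method": "move_arm", "body": {
  "deltas": "0.093 0.0324 -0.004 0 0 0 0;0.093 0.0324 -0.004 0 0 0 0;0.093 0.0324 -0.004 0 0 0 0;0.093 0.0324 -0.004 0 0 0 0;0.093 0.0324 -0.004 0 0 0 0;0.05 0.0324 -0.004 0 0 0 0;0.05 0.0324 -0.004 0 0 0 0;0.05 0.0324 -0.004 0 0 0 0;0.05 0.0324 -0.004 0 0 0 0;0.05 0.0324 -0.004 0 0 0 0;0.05 0.0324 -0.004 0 0 0 0;0.05 0.0324 -0.004 0 0 0 0;0.05 0.0324 -0.004 0 0 0 0;0.05 0.0324 -0.004 0 0 0 0;0.05 0.0324 -0.004 0 0 0 0;0.05 0.0324 -0.004 0 0 0 0;0.05 0 0 0 0 0 -6.3;0.05 0 0 0 0 0 -6.3;0.05 0 0 0 0 0 -6.3;0.05 0 0 0 0 0 -6.4"
}}

```text
t: 33.37
position: [0.6505, 0.2201, 0.2108]
eef_rot: [[-0.0, 1.0, -0.001], [1.0, 0.0, -0.001], [-0.001, -0.001, -1.0]]
force: [0.4, -0.5, 0.9]
width: 0.0503
finger_force: 0.0
```

Call:
{"method": "move_arm", "body": {
  "deltas": "0.05 0 0 0.02 0 0 0;0.05 0 0 0.02 0 0 0;0.05 0 0 0 0 0 0;0.05 0 0 0 0 0 0;0.05 0 0 0 0 0 0"
}}

```text
t: 33.78
position: [0.6513, 0.2198, 0.1721]
eef_rot: [[0.006, 1.0, 0.0], [1.0, -0.006, -0.0], [-0.0, 0.0, -1.0]]
force: [0.3, 0.2, 0.3]
width: 0.0498
finger_force: 0.0
```

```bash
python3 -c "
from h import *
import cv2
to('strap',.020,-0.3)
c=r.camera_info('wrist')
w=r.snapshot('wrist');cv2.imwrite('pics/w3.png',w)
t=r.snapshot('top');cv2.imwrite('pics/t3.png',t)"
```

```text
strap d_tool mm [ -2.4   2.7 152.1] turn z -0.04 tilt [-0.01  0.01] j [-0.6538  0.6301  0.3938  1.7511 -0.3132  0.8226 -0.119 ] p [0.6513 0.2198 0.1721] t 33.8 w 0.0498 F [0.2933 0.2016 0.2728]
```

View pics/w3.png

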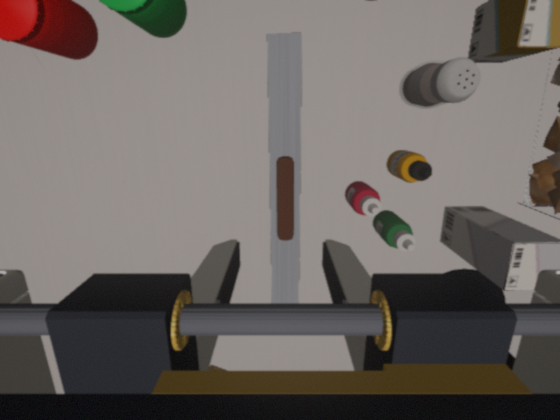

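The grip runs from (285,157) to (286,240), and the far strap end is at (284,33).

```bash
python3 -c "
from h import *
print(ray('wrist',(285.5,198.5),.044),ray('wrist',(285,157),.044),ray('wrist',(286,240),.044),ray('wrist',(284,33),.016))"
```

```text
[0.6579 0.2203 0.044 ] [0.6574 0.2624 0.044 ] [0.6584 0.1747 0.044 ] [0.6571 0.3776 0.016 ]
```

Call:
{"method": "move_arm", "body": {
  "deltas": "0.05 -0.002 0.003 0.015 0 0 0;0.05 0 0 0.025 0 0 0;0.05 0 0 0.025 0 0 0;0.05 0 0 0.025 0 0 0;0.05 0 0 0.02 0 0 0;0.05 0 0 0.015 0 0 0;0.05 0 0 0.01 0 0 0;0.05 0 0 0.005 0 0 0;0.05 0 0 0.003 0 0 0;0.05 0 0 0 0 0 0;0.05 0 0 0 0 0 0;0.05 0 0 0 0 0 0"
}}

```text
t: 34.88
position: [0.6547, 0.2181, 0.0296]
eef_rot: [[0.006, 1.0, 0.001], [1.0, -0.006, 0.001], [0.001, 0.001, -1.0]]
force: [-0.7, 0.7, -0.7]
width: 0.0497
finger_force: 0.0
```

```bash
python3 -c "
from h import *
to('strap',.021,-0.3)"
```

```text
strap d_tool mm [-0.7 -0.7  8.6] turn z -0.03 tilt [0.03 0.08] j [-0.5868  0.8009  0.2969  1.8213 -0.3957  0.5762 -0.0463] p [0.6547 0.2181 0.0296] t 34.9 w 0.0497 F [-0.666   0.7024 -0.6942]
```

Call:
{"method": "move_arm", "body": {
  "deltas": "0.05 0 0 0.004 0 0 0;0.05 0 0 0.003 0 0 0;0.05 0 0 0 0 0 0;0.05 0 0 0 0 0 0;0.0 0 0 0 0 0 0;0.0 0 0 0 0 0 0;0.0 0 0 0 0 0 0;0.0 0 0 0 0 0 0;0.0 0 0 0 0 0 0;0.0 0 0 0 0 0 0;0.0 0 0 0 0 0 0;0.0 0 0 0 0 0 0"
}}

```text
t: 35.88
position: [0.6543, 0.2179, 0.0217]
eef_rot: [[0.006, 1.0, 0.0], [1.0, -0.006, 0.0], [0.0, 0.0, -1.0]]
force: [-0.3, -0.2, -0.0]
width: 0.0177
finger_force: 30.0
```

```bash
python3 -c "
from h import *
to('car',.2)"
```

```text
car d_tool mm [-397.6 -121.3 -178.4] turn z 25.27 tilt [0.   0.03] j [-0.5833  0.8111  0.2911  1.8235 -0.3994  0.5644 -0.0431] p [0.6543 0.2179 0.0217] t 35.9 w 0.0177 F [-0.3432 -0.1739 -0.0372]
```

Call:
{"method": "move_arm", "body": {
  "deltas": "0 0 0 -0.005 0 0 0;0 0 0 -0.01 0 0 0;0 0 0 -0.02 0 0 0;0 0 0 -0.025 0 0 0;0 0 0 -0.025 0 0 0;0 0 0 -0.025 0 0 0;0 0 0 -0.025 0 0 0;0 0 0 -0.02 0 0 0;0 0 0 -0.015 0 0 0;0 0 0 -0.008 0 0 0;0 0 0 0 0 0 0"
}}

```text
t: 36.8
position: [0.6547, 0.2181, 0.202]
eef_rot: [[0.006, 1.0, 0.003], [1.0, -0.006, 0.001], [0.001, 0.003, -1.0]]
force: [0.8, 0.2, -1.6]
width: 0.0177
finger_force: 30.0
```

Call:
{"method": "move_arm", "body": {
  "deltas": "0 -0.01 -0.003 0 0 0 0;0 -0.02 -0.006 0 0 0 0;0 -0.025 -0.0076 0 0 0 0;0 -0.025 -0.0076 0 0 0 0;0 -0.025 -0.0076 0 0 0 0;0 -0.025 -0.0076 0 0 0 0;0 -0.025 -0.0076 0 0 0 0;0 -0.025 -0.0076 0 0 0 0;0 -0.025 -0.0076 0 0 0 0;0 -0.025 -0.0076 0 0 0 0;0 -0.025 -0.0076 0 0 0 0;0 -0.025 -0.0076 0 0 0 0;0 -0.025 -0.0076 0 0 0 0;0 -0.025 -0.0076 0 0 0 0;0 -0.025 -0.0076 0 0 0 0;0 -0.025 -0.0076 0 0 0 0;0 -0.012 -0.0036 0 0 0 0;0 -0.0056 -0.0023 0 0 0 0;0 0 0 0 0 0 0;0 0 0 0 0 0 0"
}}

```text
t: 38.47
position: [0.5305, -0.178, 0.1992]
eef_rot: [[0.005, 1.0, -0.001], [1.0, -0.005, 0.001], [0.001, -0.001, -1.0]]
force: [0.6, 0.3, -2.6]
width: 0.0177
finger_force: 30.0
```

Call:
{"method": "move_arm", "body": {
  "deltas": "0 0 0 0 0 0 2.3;0 0 0 0 0 0 4.5;0 0 0 0 0 0 5;0 0 0 0 0 0 5;0 0 0 0 0 0 4.5;0 0 0 0 0 0 2.5;0 0 0 0 0 0 1.5;0 0 0 0 0 0 0;0 0 0 0 0 0 0;0 0 0 0 0 0 0"
}}

```text
t: 39.3
position: [0.5307, -0.1784, 0.1996]
eef_rot: [[0.431, 0.903, 0.0], [0.903, -0.431, 0.0], [0.0, -0.0, -1.0]]
force: [0.1, -0.7, -2.6]
width: 0.0177
finger_force: 30.0
```

```bash
python3 -c "
from h import *
import cv2
to('car',.1157)
t=r.snapshot('scene');cv2.imwrite('pics/s4.png',cv2.resize(t[180:340,230:420],None,fx=4,fy=3.75*4/3.75*0.9,interpolation=2))
t=r.snapshot('wrist');cv2.imwrite('pics/w4.png',t)"
```

```text
car d_tool mm [-0.6  0.2 83.9] turn z 0.1 tilt [ 0.01 -0.  ] j [-0.1485  0.4698  0.5331  2.0237 -0.3497  0.7367  0.1546] p [ 0.5307 -0.1784  0.1996] t 39.3 w 0.0177 F [ 0.1212 -0.6616 -2.6004]
```

View pics/w4.png

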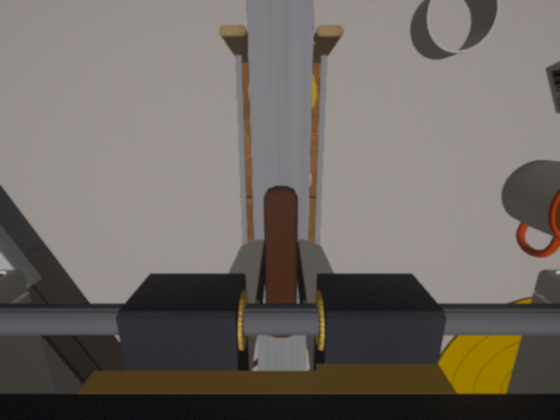

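View pics/s4.png

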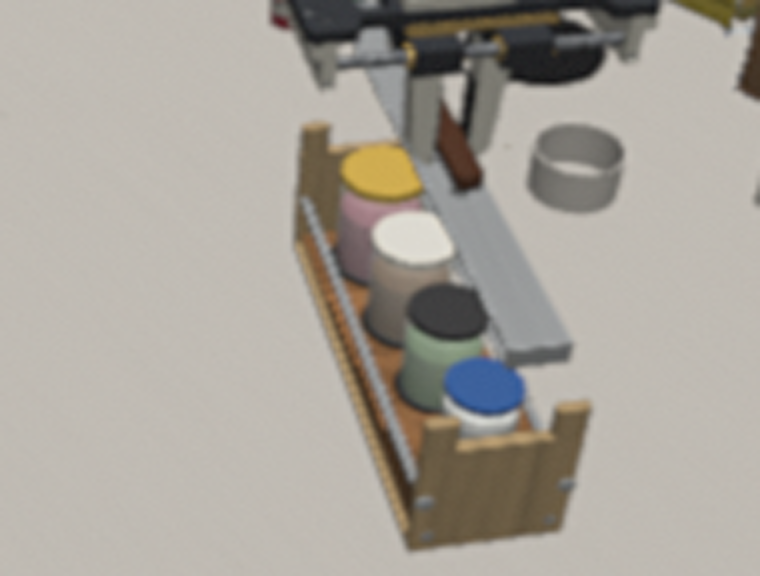

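All four jars stand right with level lids. In the wrist view the strap, at columns 249 to 313, is centred between the ears at 233 and 328. I'll lower it.

Call:
{"method": "move_arm", "body": {
  "deltas": "0 0 0 0.01 0 0 0;0 0 0 0.015 0 0 0;0 0 0 0.015 0 0 0;0 0 0 0.012 0 0 0;0 0 0 0.01 0 0 0;0 0 0 0.008 0 0 0;0 0 0 0.005 0 0 0;0 0 0 0 0 0 0;0 0 0 0 0 0 0;0 0 0 0 0 0 0;0 0 0 0 0 0 0"
}}

```text
t: 40.32
position: [0.5308, -0.1791, 0.1252]
eef_rot: [[0.433, 0.902, 0.001], [0.902, -0.433, -0.0], [0.0, 0.001, -1.0]]
force: [0.3, -0.0, -2.4]
width: 0.0174
finger_force: 30.0
```

```bash
python3 -c "
from h import *
to('car',.1157)"
```

```text
car d_tool mm [-0.  -0.3  9.5] turn z -0.03 tilt [0.02 0.06] j [-0.0786  0.5691  0.4458  2.0836 -0.4395  0.5781  0.2316] p [ 0.5308 -0.1791  0.1252] t 40.3 w 0.0174 F [ 0.3394 -0.0263 -2.4113]
```

Call:
{"method": "move_arm", "body": {
  "deltas": "0 0 0 0.002 0 0 0;0 0 0 0.002 0 0 0;0 0 0 0.002 0 0 0;0 0 0 0.001 0 0 0;0 0 0 0.001 0 0 0;0 0 0 0 0 0 0;0 0 0 0 0 0 0;0 0 0 0 0 0 0"
}}

```text
t: 40.98
position: [0.5305, -0.179, 0.1167]
eef_rot: [[0.433, 0.902, 0.0], [0.902, -0.433, -0.0], [-0.0, 0.0, -1.0]]
force: [1.2, 0.5, -2.0]
width: 0.0178
finger_force: 30.0
```

Call:
{"method": "move_arm", "body": {
  "deltas": "0 0 0 0.0007 0 0 0;0 0 0 0.0007 0 0 0;0 0 0 0 0 0 0;0 0 0 0 0 0 0;0 0 0 0 0 0 0"
}}

```text
t: 41.4
position: [0.5306, -0.179, 0.1156]
eef_rot: [[0.433, 0.902, 0.001], [0.902, -0.433, 0.0], [0.0, 0.0, -1.0]]
force: [-0.5, 0.7, 6.0]
width: 0.0176
finger_force: 30.0
```

Call:
{"method": "move_arm", "body": {
  "deltas": "0.03 0 0 0 0 0 0;0.05 0 0 0 0 0 0;0.05 0 0 0 0 0 0;0.05 0 0 0 0 0 0;0.05 0 0 -0.005 0 0 0;0.05 0 0 -0.015 0 0 0;0.05 0 0 -0.03 0 0 0;0.05 0 0 -0.03 0 0 0;0.05 0 0 -0.03 0 0 0;0.05 0 0 -0.02 0 0 0;0.05 0.02 0 0 0 0 0;0.05 0.03 0 0 0 0 0;0.05 0.03 0 0 0 0 0;0.05 0.03 0 0 0 0 0;0.05 0.03 0 0 0 0 0;0.05 0.03 0 0 0 0 0;0.05 0.03 0 0 0 0 0;0.05 0 0 0 0 0 0;0.05 0 0 0 0 0 0"
}}

```text
t: 42.98
position: [0.6173, 0.0034, 0.245]
eef_rot: [[0.429, 0.903, -0.0], [0.903, -0.429, -0.0], [-0.0, -0.0, -1.0]]
force: [0.4, -1.5, -0.9]
width: 0.05
finger_force: 0.0
```

```bash
python3 -c "
from h import *
import cv2
t=r.snapshot('top');s=r.snapshot('scene')
f=lambda a:cv2.resize(a,(400,400),interpolation=2)
cv2.imwrite('pics/f5.png',cv2.hconcat([f(t[170:270,305:425][:, :110]),f(s[190:340,270:400])]))"
```

```text
(no output)
```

View pics/f5.png

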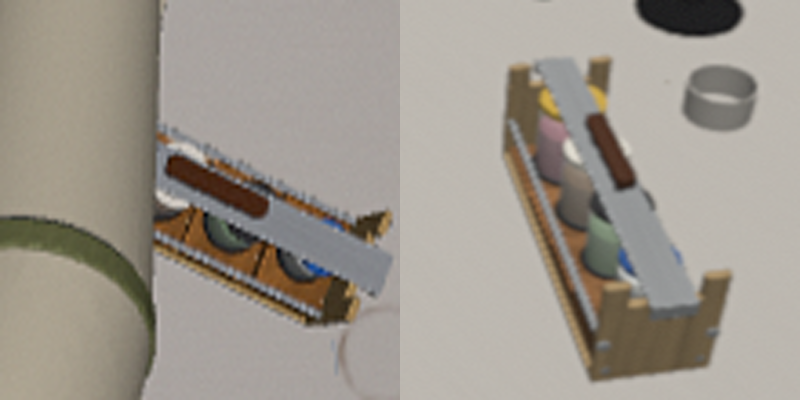

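The strap lies in both notches with its ends outside the boards, flat on the lids. I'll check the grip's centre, which shows in the left crop at (218,186), and hand in.

```bash
python3 -c "
from h import *
p=ray('top',(364.5,216),.138);e=np.linalg.norm(p[:2]-T['car']);print(p,e)
if e<.008: print(r.finish_job())"
```

```text
[ 0.5304 -0.1774  0.138 ] 0.0016208689855623222
the job is handed in; nothing more can be done
None
```

The job is handed in at about 43 s: the four jars stand on their steps in height order and the strap lies flat in the notches, with its centre about 2 mm from the carrier's in the last picture; no verdict was returned.

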